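# Fit the coarse grading plate on the truffle grading stand

### The arm

A 6-joint arm with a two-finger parallel gripper is mounted at the origin on the work surface. World frame = base frame: x ahead of the robot, y to its left, z up, the work surface at z = 0. Lengths are in m, angles in rad, forces in N, time in s.
With the tool pointing down it reaches from about 0.3 to 0.875 m from the base axis. Payload 6.4 kg.
Tool frame: the origin (TCP) lies between the finger pads; the fingertips stand ctrl.tip_extent ahead of it and the grasp point (between the pads) is the TCP (ctrl.tip_extent is the distance from the TCP to the fingertips, in m); z points along the fingers, y is the line along which they close (so a half turn about z gives the same grasp; the last joint's range is limited). The gripper opens to 85 mm and grips with 20 to 120 N. Pads are 22 mm wide; open, the fingers measure 114 mm over their backs; the gripper's body (76 mm by 85 mm) begins 54 mm behind the grasp point. The pads swing forward as they close: fully open they stand 13 mm farther back than shut.
Start: joints at [0.945, 0.181, 1.607, -0, 1.354, -0.206], TCP at [0.234, 0.525, 0.25] pointing down, gripper open.
Joint ranges: [-2.99, 2.99], [-0.89, 2.07], [0.3, 2.58], [-1.14, 4.28], [0, 2.63], [-3.12, 3.12]. Speed limits (rad/s): [2.57, 2.57, 3.01, 3.14, 3.14, 3.14].

### API

Orientations are given as a unit quaternion [w, x, y, z].
In Python, from bench import ctrl gives the robot as it stands.
- The arm moves only by the tool send_rows, never from a script. Its arguments are lists of equal length, an entry for each row: "dr": the turn, a rotation vector about the tool's x, y, z in units of 6 degrees (1.0 is 6 degrees), a list of three; "xyz": the shift along the tool's x, y, z in cm, a list of three; "jaw": the opening in per cent of the stroke, from 0 (shut) to 100 (fully open). In form: {"dr": [[wx, wy, wz], ...], "xyz": [[dx, dy, dz], ...], "jaw": [jaw, ...]}. A call has exactly 8 rows; each row is the pose to reach, as a shift and turn from the pose commanded when the call began, along the tool's axes at that moment; what a row does not reach only later rows make up. A row lasts 1/8 s, in which the tool goes at most 62.5 mm and 10.7 degrees, less where a joint would pass 70% of its speed; a pose out of reach is approached as far as the arm can. A call with a gripper value outside its range is refused whole. The fingers move at their own pace and stop on an object; the grip force is fixed at half the most. Time passes only in rows, so rows that repeat a pose let the fingers close, or fill a call up. It gives the time, the measured TCP pose, the force, the opening and the grip force at its end, in the units of the state.
- ctrl.get_obs(): the state, without advancing time (a new reading comes with each control period).
- ctrl.camera(name): name is "scene" or "side" or "wrist"; returns the picture (384x512x3 uint8, red, green, blue); there is no depth.
- ctrl.calibration(name): a dict with "camera_matrix" (3x3 intrinsics, pixels), "world_from_camera" (4x4, takes a point from camera to world coordinates). Camera axes: x right, y up, looking along -z (the intrinsics and any distortion apply to the point x, -y, -z); pixel columns grow to the right and rows downward; lengths in m; the calibration is good to about 2 mm. A picture is of the moment at which its call begins: read the wrist's pose just before it. calibration takes no time and is no camera call; for the wrist camera it gives the pose at the moment of the call.
- ctrl.hand_in(): hands the job in; it is judged then, once.
The state is a dict: "time_s": time; "q": joint angles; "dq": joint speeds; "joint_efforts": joint torques, N m; "eef_pos": TCP position; "eef_rot": TCP orientation; "wrist_force": force on the tool from outside, world axes, zero at the start; "torque": the same for the moment, N m; "opening": opening from 0.0 (shut) to 1.0 (fully open); "grasp_force": force on a finger pad.
Only numpy, scipy, OpenCV 4.12 (cv2) and the standard library are available. Lean on these libraries where they do the work, as an engineer would, in place of code of your own. Each camera call takes 0.05 s, during which the arm holds its last target. There are 200 camera calls.

### The job

We are about to grade the truffles: fit the coarse grading plate (the white plate with two large openings and the orange grip) onto the grading stand. Line up its two end holes with the stand's two blue dowels, keep hold of it while you lower it over both of them until it lies flat on the stand, then let go. Leave the fine plate with the green grip where it lies.

Things in the scene. Friction and masses are not known exactly. Their poses are not given: they have to be found in the camera images.
- coarse_grip (a point): Loose white plate, 110 (x) x 230 (y) x 8 mm, 0.3 kg, flat on the table: two 44 mm openings and, 90 mm either side of the middle along y, two 31 mm dowel holes right through. Orange upright grip tab across its middle, 70 mm along x, 16 mm thick along y, top 53 mm above the underside. Point: in the tab, plate's middle, 36 mm above the underside. z up; the same turned half round.
- stand_seat (a point): Fixed grey metal stand, 110 (x) x 230 (y) mm: two end blocks, tops 60 mm above the table, low black tray between. A blue dowel on each block, 90 mm either side of the middle along y, 40 mm tall, 24 mm wide for its lowest 10 mm, tapering to 8 mm at the tip. Point: midway between the dowels at block-top height, where the middle of the seated plate's underside belongs. z up.
- fine_grip (a point): The fine plate, a bystander: loose, the same size, holes and tab as the coarse plate, but with twelve small 18 mm openings and a green grip tab. Point: in its tab, plate's middle, 36 mm above its underside; axes the same.

How it is judged:
By the outcome, as a careful person would: the job done as asked, in the order asked, and still so for the second after the job is handed in, with the robot touching nothing.
It also fails if it takes over 45 s, if anything falls off the work surface, if the arm or the gripper's body presses on something with over 40 N, if the wrist force passes 120 N, or if a joint passes its speed limit or range.

## Working session

There is one attempt and no reset: what is moved stays moved. The work goes in short steps, Python scripts to look and compute and a tool call to move; the robot and the scene stay as the last step left them, time stands still between calls to the robot, and variables do not carry over. Pictures are saved under pics/ and viewed, at most 10 in all, crops included, and the job is handed in when it is done.

Besides the shell and the picture viewer there is one more tool, called in YAML: its name, and indented under it one key for each argument. send_rows: Moves the arm, as the interface text tells. Its arguments: {"type":"object","properties":{"dr":{"type":"array","items":{"type":"array","items":{"type":"number"}}},"xyz":{"type":"array","items":{"type":"array","items":{"type":"number"}}},"jaw":{"type":"array","items":{"type":"number"}}},"required":["dr","xyz","jaw"]}

```bash
mkdir -p pics; ls; python3 - <<'E'
from bench import ctrl
import cv2,numpy as np
np.set_printoptions(precision=4,suppress=True)
o=ctrl.get_obs();print(o['time_s'],o['eef_pos'],o['eef_rot'],o['opening'],ctrl.tip_extent)
ims=[]
for n in("scene","side"):
    c=ctrl.calibration(n);print(n,c)
    im=ctrl.camera(n);cv2.imwrite(f'pics/{n}0.png',im[:,:,::-1])
E
```

```text
pics
0.0 [0.234  0.5247 0.2494] [-0.0004  0.2084  0.9781 -0.0008] 0.9984955055601233 0.019
scene {'camera_matrix': array([[385.9153,   0.    , 261.8999],
       [  0.    , 385.9153, 194.3222],
       [  0.    ,   0.    ,   1.    ]]), 'world_from_camera': array([[-0.6322, -0.438 ,  0.6391,  1.0828],
       [ 0.7748, -0.3596,  0.52  ,  0.4845],
       [ 0.0021,  0.8239,  0.5667,  0.576 ],
       [ 0.    ,  0.    ,  0.    ,  1.    ]])}
side {'camera_matrix': array([[393.6474,   0.    , 255.5345],
       [  0.    , 393.6474, 192.078 ],
       [  0.    ,   0.    ,   1.    ]]), 'world_from_camera': array([[ 0.9935,  0.0785, -0.0825,  0.4578],
       [-0.1129,  0.5808, -0.8062, -0.7747],
       [-0.0154,  0.8103,  0.5858,  0.6568],
       [ 0.    ,  0.    ,  0.    ,  1.    ]])}
```

View pics/scene0.png

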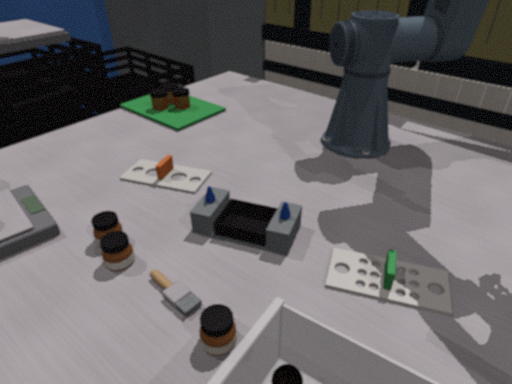

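View pics/side0.png

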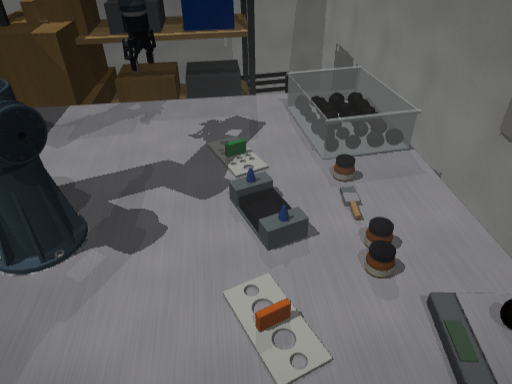

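The scene view has the coarse plate near (166,175) and the dowel tips near (210,187) and (286,203). The side view has the plate near (275,325) and the dowel tips near (250,168) and (284,206). I'll enlarge both.

```bash
python3 - <<'E'
import cv2,numpy as np
s=cv2.imread('pics/scene0.png');d=cv2.imread('pics/side0.png')
f=lambda im,x,y,w,h,k:cv2.resize(im[y:y+h,x:x+w],None,fx=k,fy=k,interpolation=cv2.INTER_CUBIC)
cv2.imwrite('pics/c_scene.png',f(s,110,140,200,120,4))
a=f(d,215,264,120,120,4);b=f(d,220,155,80,120,4)
cv2.imwrite('pics/c_side.png',np.hstack([a,b]))
E
```

```text
(no output)
```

View pics/c_scene.png

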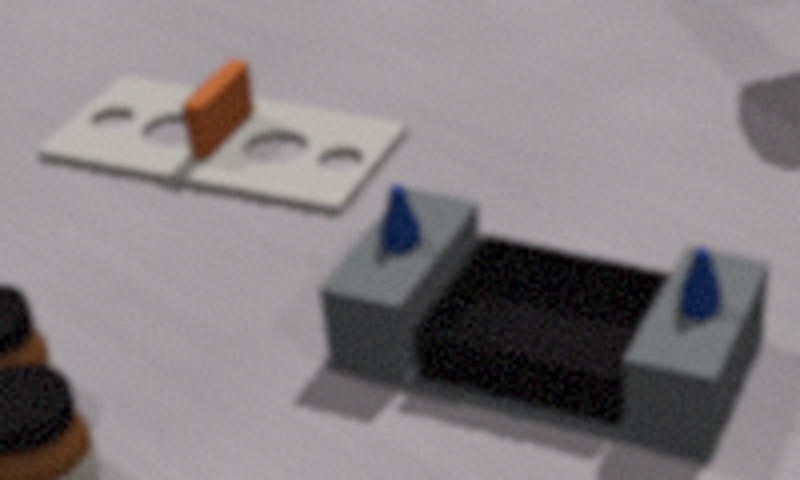

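View pics/c_side.png

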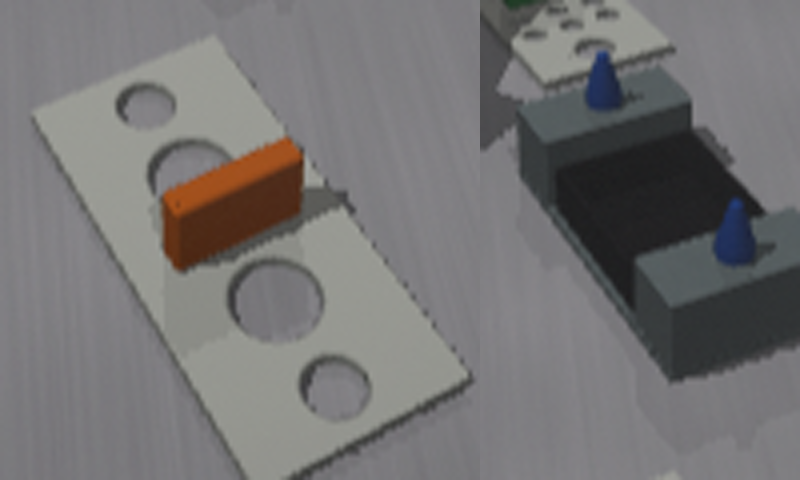

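```bash
cat > h.py <<'E'
import numpy as np
from bench import ctrl
np.set_printoptions(precision=4,suppress=True)
def ray(c,px):
    K=c['camera_matrix'];T=c['world_from_camera']
    v=np.linalg.inv(K)@[px[0],px[1],1];d=T[:3,:3]@[v[0],-v[1],-v[2]]
    return T[:3,3],d/np.linalg.norm(d)
def onz(c,px,z):
    o,d=ray(c,px);return o+d*(z-o[2])/d[2]
def tri(rs):
    A=sum(np.eye(3)-np.outer(d,d) for o,d in rs);b=sum((np.eye(3)-np.outer(d,d))@o for o,d in rs)
    p=np.linalg.solve(A,b);return p,[np.linalg.norm((np.eye(3)-np.outer(d,d))@(p-o)) for o,d in rs]
def crop(p,off,k=4): return (np.array(p)+.5)/k-.5+off
E
python3 - <<'E'
from h import *
S=ctrl.calibration('scene');D=ctrl.calibration('side')
sc=lambda *p:crop(p,(110,140)); da=lambda *p:crop(p,(215,264)); db=lambda *p:crop(p,(220,155))
for n,p,q,z in [('tipA',sc(702,252),db(122,55),.1),('tipB',sc(398,189),db(256,202),.1),('holeA',sc(341,156),da(146,105),.006),('holeB',sc(113,116),da(335,387),.006),('corner',sc(405,124),da(33,115),.008),('c2',sc(338,208),da(213,38),.008),('c3',sc(41,155),da(472,378),.008)]:
    print(n,*tri([ray(S,p),ray(D,q)]),onz(S,p,z),onz(D,q,z))
E
```

```text
tipA [0.5349 0.103  0.0973] [np.float64(0.000575485527076347), np.float64(0.0005754855270762472)] [0.5388 0.1051 0.1   ] [0.5341 0.0994 0.1   ]
tipB [ 0.5953 -0.0651  0.0975] [np.float64(0.00016701332324081466), np.float64(0.00016701332324069423)] [ 0.5981 -0.0622  0.1   ] [ 0.5946 -0.0681  0.1   ]
holeA [ 0.5005 -0.2279  0.008 ] [np.float64(0.00011660020510205828), np.float64(0.00011660020510233323)] [ 0.4982 -0.2305  0.006 ] [ 0.5007 -0.2263  0.006 ]
holeB [ 0.5669 -0.3953  0.0074] [np.float64(0.00012187520232122575), np.float64(0.00012187520232113402)] [ 0.5655 -0.3975  0.006 ] [ 0.5672 -0.3945  0.006 ]
corner [ 0.4412 -0.2259  0.0068] [np.float64(0.00030157317323701866), np.float64(0.0003015731732369623)] [ 0.4421 -0.2245  0.008 ] [ 0.4415 -0.2271  0.008 ]
c2 [ 0.5425 -0.1846  0.0057] [np.float64(0.0005460175998023108), np.float64(0.0005460175998022137)] [ 0.5453 -0.182   0.008 ] [ 0.5418 -0.1862  0.008 ]
c3 [ 0.6281 -0.3958  0.0036] [np.float64(0.0010077829933151216), np.float64(0.0010077829933150184)] [ 0.6307 -0.3887  0.008 ] [ 0.6279 -0.3988  0.008 ]
```

The triangulation checks out: both hole and dowel spacings come to about 180 mm. The plate middle is (0.534,-0.312) with yaw about 21.6°, and the stand middle is (0.565,0.019) with yaw about 19.8°. I'll work out the approach move.

```bash
cat >> h.py <<'E'
from scipy.spatial.transform import Rotation as Ro
def pose():
    o=ctrl.get_obs();w=o['eef_rot'];return o,np.array(o['eef_pos']),Ro.from_quat([w[1],w[2],w[3],w[0]])
def go(target,yaw):   # yaw (deg): world direction of tool y
    o,p,R=pose();a=np.radians(yaw);y=np.array([np.cos(a),np.sin(a),0]);z=np.array([0,0,-1.])
    Rt=Ro.from_matrix(np.c_[np.cross(y,z),y,z])
    print('t',o['time_s'],'p',p,'open',o['opening'],'F',o['wrist_force'],'g',o['grasp_force'])
    print('dr',(R.inv()*Rt).as_rotvec()/np.radians(6),'xyz cm',R.inv().apply(np.array(target)-p)*100)
E
python3 -c "
from h import *
go([.534,-.312,.20],-68.4)"
```

```text
t 0.1 p [0.234  0.5247 0.2495] open 0.9963936339671241 F [ 0.2471 -0.255  -0.6261] g 0.0
dr [-0.0113  0.0152 22.391 ] xyz cm [-61.4965 -64.1719   5.0242]
```

send_rows:
  dr:
    - [0,0,1.4]
    - [0,0,2.8]
    - [0,0,4.2]
    - [0,0,5.6]
    - [0,0,7]
    - [0,0,8.4]
    - [0,0,9.8]
    - [0,0,11.2]
  xyz:
    - [-3.8,-4,0]
    - [-7.7,-8,0]
    - [-11.5,-12,0]
    - [-15.4,-16,0]
    - [-19.2,-20,0]
    - [-23,-24,0]
    - [-26.9,-28,0]
    - [-30.7,-32,0]
  jaw: [100,100,100,100,100,100,100,100]

```text
time_s: 1.1
eef_pos: [0.3844, 0.106, 0.2502]
eef_rot: [0.0, 0.716, 0.698, 0.0]
wrist_force: [0.8, 0.5, 0.0]
opening: 1.002
grasp_force: 0.0
```

```bash
python3 -c "
from h import *
go([.534,-.312,.20],-68.4)"
```

```text
t 1.1 p [0.3844 0.106  0.2502] open 1.0015269481767237 F [0.7906 0.5067 0.029 ] g 0.0
dr [ 0.0028 -0.003  11.1454] xyz cm [-41.3905  16.0666   5.0265]
```

send_rows:
  dr:
    - [0,0,1.4]
    - [0,0,2.9]
    - [0,0,4.4]
    - [0,0,5.9]
    - [0,0,7.4]
    - [0,0,8.9]
    - [0,0,10.3]
    - [0,0,11.15]
  xyz:
    - [-5.3,2.1,0]
    - [-10.8,4.2,0.5]
    - [-16.3,6.3,1]
    - [-21.8,8.5,2]
    - [-27.3,10.6,3]
    - [-32.8,12.7,4]
    - [-38,14.7,5]
    - [-41.4,16.1,5]
  jaw: [100,100,100,100,100,100,100,100]

```text
time_s: 2.1
eef_pos: [0.5357, -0.3117, 0.1984]
eef_rot: [-0.001, 0.982, 0.187, -0.001]
wrist_force: [0.5, 0.0, -0.4]
opening: 0.998
grasp_force: 0.0
```

```bash
python3 -c "
from h import *
import cv2
go([.534,-.312,.036],-68.4)
c=ctrl.calibration('wrist');print(c)
im=ctrl.camera('wrist');cv2.imwrite('pics/w0.png',im[:,:,::-1])
go([.534,-.312,.036],-68.4)
"
```

```text
t 2.1 p [ 0.5357 -0.3117  0.1984] open 0.9977487675299671 F [ 0.5326  0.0327 -0.4394] g 0.0
dr [-0.0219  0.013  -0.0086] xyz cm [-0.1507  0.0006 16.2394]
{'camera_matrix': array([[314.1224,   0.    , 253.1315],
       [  0.    , 314.1224, 190.8488],
       [  0.    ,   0.    ,   1.    ]]), 'world_from_camera': array([[ 0.3679,  0.8967,  0.2462,  0.5965],
       [-0.9298,  0.3553,  0.0957, -0.288 ],
       [-0.0017, -0.2641,  0.9645,  0.3216],
       [ 0.    ,  0.    ,  0.    ,  1.    ]])}
t 2.15 p [ 0.5367 -0.3155  0.1991] open 1.000592848770168 F [-1.9677 -2.0233  0.7566] g 0.0
dr [ 0.0153  0.0063 -0.0547] xyz cm [-0.1172 -0.4548 16.3059]
```

View pics/w0.png

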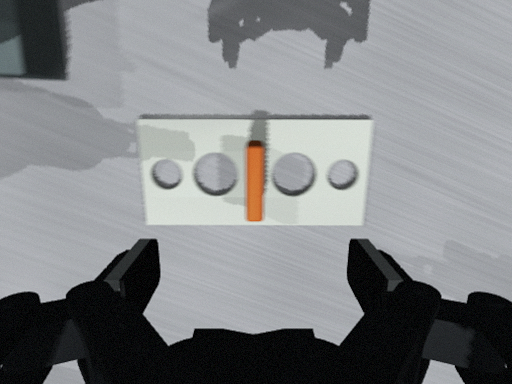

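Wrist view: the plate is centred, with holes at (167,173) and (343,174) and the tab at (255,181). I'll convert those.

```bash
python3 -c "
from h import *
import cv2
T=np.array([[ 0.3679,0.8967,0.2462,0.5965],[-0.9298,0.3553,0.0957,-0.288],[-0.0017,-0.2641,0.9645,0.3216],[0,0,0,1]])
f=lambda c:[onz(c,p,.007) for p in p2]
p2=[(167,173),(343,174)]
c=ctrl.calibration('wrist');K=c['camera_matrix']
a,b=f(dict(camera_matrix=K,world_from_camera=T));print(a,b,(a+b)/2,np.linalg.norm(a-b),np.degrees(np.arctan2(*(b-a)[1::-1])))
# second, settled picture: hole blobs
im=ctrl.camera('wrist');c=ctrl.calibration('wrist');hsv=cv2.cvtColor(im,cv2.COLOR_RGB2HSV)
m=((im.min(2)>175)).astype(np.uint8)
o=((hsv[...,0]<18)&(hsv[...,1]>150)&(hsv[...,2]>90)).astype(np.uint8)
r=cv2.minAreaRect(cv2.findNonZero(o));print('tab',r,onz(c,r[0],.05))
cn,h=cv2.findContours(m,cv2.RETR_CCOMP,cv2.CHAIN_APPROX_NONE)
for k,q in enumerate(cn):
    if cv2.contourArea(q)>300: print(cv2.contourArea(q),cv2.minAreaRect(q),h[0][k][3],onz(c,cv2.minAreaRect(q)[0],.007))
go([.534,-.312,.036],-68.4)
"
```

```text
[ 0.5013 -0.2303  0.007 ] [ 0.5667 -0.3981  0.007 ] [ 0.534  -0.3142  0.007 ] 0.18002296043824917 -68.72400905989068
tab ((246.5, 182.5), (75.0, 17.0), 90.0) [ 0.5327 -0.3085  0.05  ]
21723.5 ((248.0401611328125, 181.95909118652344), (126.23810577392578, 235.06253051757812), 89.48383331298828) -1 [ 0.5238 -0.3128  0.007 ]
802.0 ((159.50001525878906, 175.00001525878906), (33.23401641845703, 30.405588150024414), 45.0) 1243 [ 0.4971 -0.2256  0.007 ]
797.0 ((335.5, 173.00001525878906), (30.405588150024414, 33.23401641845703), 45.0) 1243 [ 0.5656 -0.3927  0.007 ]
1645.5 ((208.5, 174.5), (47.0, 45.0), 0.0) 1243 [ 0.5161 -0.2722  0.007 ]
1621.5 ((286.0, 173.5), (46.0, 45.0), 0.0) 1243 [ 0.5464 -0.3457  0.007 ]
t 2.2 p [ 0.5363 -0.3132  0.1992] open 1.0023316959962136 F [-0.039   1.0029  0.4978] g 0.0
dr [ 0.0026  0.0053 -0.0043] xyz cm [-0.1602 -0.1965 16.323 ]
```

send_rows:
  dr:
    - [0,0,0]
    - [0,0,0]
    - [0,0,0]
    - [0,0,0]
    - [0,0,0]
    - [0,0,0]
    - [0,0,0]
    - [0,0,0]
  xyz:
    - [-0.1,0,2]
    - [-0.1,0,6]
    - [-0.1,0,10]
    - [-0.1,0,13]
    - [-0.1,0,14]
    - [-0.1,0,14]
    - [-0.1,0,14]
    - [-0.1,0,14]
  jaw: [100,100,100,100,100,100,100,100]

```text
time_s: 3.2
eef_pos: [0.5361, -0.3106, 0.0618]
eef_rot: [0.001, 0.982, 0.19, 0.001]
wrist_force: [-0.3, 0.2, 0.3]
opening: 0.999
grasp_force: 0.0
```

```bash
python3 -c "
from h import *
go([.534,-.312,.036],-68.5)
import cv2
im=ctrl.camera('wrist');c=ctrl.calibration('wrist');hsv=cv2.cvtColor(im,cv2.COLOR_RGB2HSV)
cv2.imwrite('pics/w1.png',im[:,:,::-1])
"
```

```text
t 3.2 p [ 0.5361 -0.3106  0.0618] open 0.9990582137948572 F [-0.2707  0.1823  0.3116] g 0.0
dr [ 0.0227 -0.0116  0.0602] xyz cm [-0.2457  0.0444  2.5845]
```

View pics/w1.png

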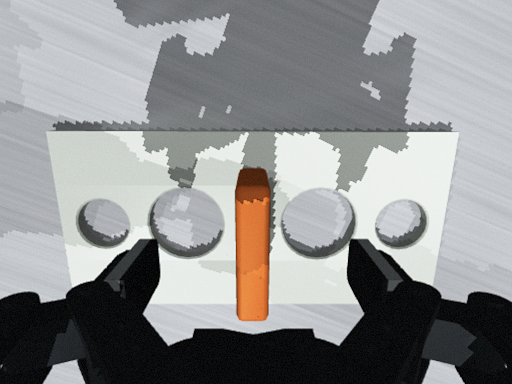

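The tab at (253,245) is centred between the pads and both holes are symmetric at (104,222) and (401,222). I'll lower and grip.

send_rows:
  dr:
    - [0,0,0]
    - [0,0,0]
    - [0,0,0]
    - [0,0,0]
    - [0,0,0]
    - [0,0,0]
    - [0,0,0]
    - [0,0,0]
  xyz:
    - [-0.2,0,1]
    - [-0.2,0,2]
    - [-0.2,0,2.6]
    - [-0.2,0,2.6]
    - [-0.2,0,2.6]
    - [-0.2,0,2.6]
    - [-0.2,0,2.6]
    - [-0.2,0,2.6]
  jaw: [100,100,90,50,0,0,0,0]

```text
time_s: 4.25
eef_pos: [0.5337, -0.3111, 0.0348]
eef_rot: [0.0, 0.982, 0.189, 0.0]
wrist_force: [-0.2, 0.0, 2.7]
opening: 0.18
grasp_force: 59.3
```

send_rows:
  dr:
    - [0,0,0]
    - [0,0,0]
    - [0,0,0]
    - [0,0,0]
    - [0,0,0]
    - [0,0,0]
    - [0,0,0]
    - [0,0,0]
  xyz:
    - [0,0,0]
    - [0,0,0]
    - [0,0,0]
    - [0,0,0]
    - [0,0,0]
    - [0,0,0]
    - [0,0,0]
    - [0,0,0]
  jaw: [0,0,0,0,0,0,0,0]

```text
time_s: 5.25
eef_pos: [0.5337, -0.3111, 0.0348]
eef_rot: [0.0, 0.982, 0.19, 0.0]
wrist_force: [-0.1, -0.9, 5.7]
opening: 0.183
grasp_force: 59.6
```

send_rows:
  dr:
    - [0,0,0]
    - [0,0,0]
    - [0,0,0]
    - [0,0,0]
    - [0,0,0]
    - [0,0,0]
    - [0,0,0]
    - [0,0,0]
  xyz:
    - [0,0,-0.8]
    - [0,0,-2.5]
    - [0,0,-5]
    - [0,0,-8]
    - [0,0,-11]
    - [0,0,-14]
    - [0,0,-16]
    - [0,0,-16.5]
  jaw: [0,0,0,0,0,0,0,0]

```text
time_s: 6.25
eef_pos: [0.5338, -0.3111, 0.201]
eef_rot: [0.001, 0.982, 0.19, 0.001]
wrist_force: [-0.5, -0.1, -4.4]
opening: 0.18
grasp_force: 58.8
```

```bash
python3 -c "
from h import *
go([.565,.019,.2],-70.2)
"
```

```text
t 6.25 p [ 0.5338 -0.3111  0.201 ] open 0.18012924084159335 F [-0.4801 -0.0973 -4.4115] g 58.814340233802795
dr [ 0.0205 -0.011   0.3413] xyz cm [ 15.1786 -29.483    0.0546]
```

send_rows:
  dr:
    - [0,0,0]
    - [0,0,0.1]
    - [0,0,0.2]
    - [0,0,0.3]
    - [0,0,0.35]
    - [0,0,0.35]
    - [0,0,0.35]
    - [0,0,0.35]
  xyz:
    - [1,-2,0]
    - [3.2,-6.2,0]
    - [5.9,-11.5,0]
    - [8.7,-17,0]
    - [11.5,-22.4,0]
    - [13.7,-26.6,0]
    - [14.9,-28.9,0]
    - [15.2,-29.5,0]
  jaw: [0,0,0,0,0,0,0,0]

```text
time_s: 7.25
eef_pos: [0.5633, 0.0224, 0.1977]
eef_rot: [-0.001, 0.985, 0.173, -0.001]
wrist_force: [-0.8, 0.3, -4.4]
opening: 0.182
grasp_force: 59.1
```

send_rows:
  dr:
    - [0,0,0]
    - [0,0,0]
    - [0,0,0]
    - [0,0,0]
    - [0,0,0]
    - [0,0,0]
    - [0,0,0]
    - [0,0,0]
  xyz:
    - [0,0,0.5]
    - [0,0,1.5]
    - [0,0,2.5]
    - [0,0,3]
    - [0,0,3]
    - [0,0,3]
    - [0,0,3]
    - [0,0,3]
  jaw: [0,0,0,0,0,0,0,0]

```text
time_s: 8.25
eef_pos: [0.5649, 0.0196, 0.1696]
eef_rot: [0.0, 0.985, 0.172, 0.0]
wrist_force: [0.7, -0.2, -3.8]
opening: 0.185
grasp_force: 59.1
```

```bash
python3 -c "
from h import *
import cv2
go([.565,.019,.15],-70.2)
w=ctrl.calibration('wrist');print(w['world_from_camera'])
W=ctrl.camera('wrist');S=ctrl.camera('scene');D=ctrl.camera('side')
for n,i in zip('wsd',(W,S,D)): cv2.imwrite(f'pics/{n}2.png',i[:,:,::-1])
f=lambda im,x,y,w,h,k:cv2.resize(im[y:y+h,x:x+w,::-1],(w*k,h*k),interpolation=cv2.INTER_CUBIC)
cv2.imwrite('pics/x2.png',np.hstack([f(S,170,110,160,160,3)[:384],f(D,200,110,140,128,3)[:384]])[:,:800])
go([.565,.019,.15],-70.2)
"
```

```text
t 8.25 p [0.5649 0.0196 0.1696] open 0.1849217477892652 F [ 0.6582 -0.1611 -3.8454] g 59.079304933547974
dr [ 0.0029 -0.0052 -0.008 ] xyz cm [-0.0102  0.0604  1.9632]
[[ 0.3386  0.9081  0.2465  0.626 ]
 [-0.9409  0.3265  0.0897  0.0416]
 [ 0.0009 -0.2623  0.965   0.293 ]
 [ 0.      0.      0.      1.    ]]
t 8.4 p [0.5647 0.0196 0.1694] open 0.1776380283080734 F [-0.9891 -0.1435 -2.9753] g 59.079344272613525
dr [ 0.0015 -0.0016 -0.0078] xyz cm [0.0022 0.0672 1.943 ]
```

View pics/w2.png

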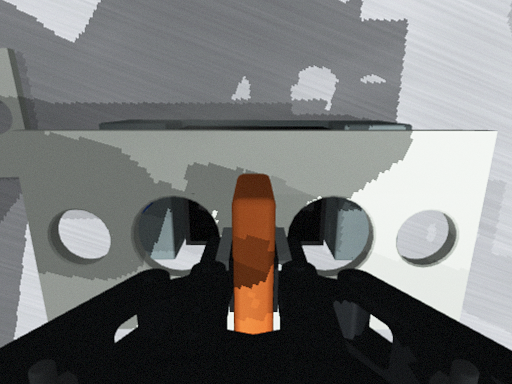

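View pics/x2.png

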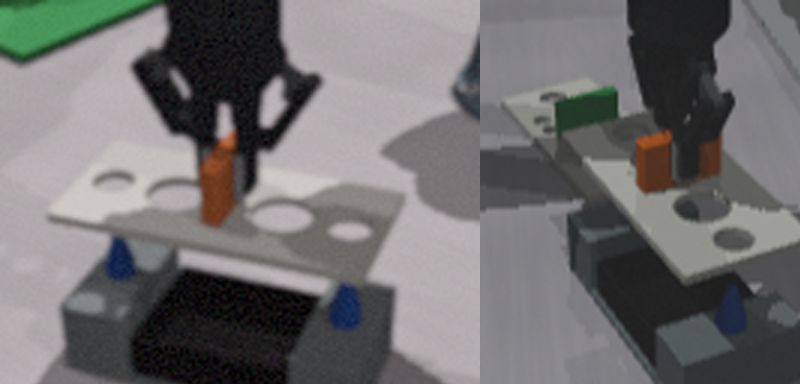

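```bash
python3 -c "
from h import *
S=ctrl.calibration('scene');D=ctrl.calibration('side');W=dict(camera_matrix=ctrl.calibration('wrist')['camera_matrix'],world_from_camera=np.array([[.3386,.9081,.2465,.626],[-.9409,.3265,.0897,.0416],[.0009,-.2623,.965,.293],[0,0,0,1]]))
sB=crop((114,181),(170,110),3);sA=crop((350,231),(170,110),3);dB=crop((254,239),(200,110),3)
z=.1417
print('scene B,A',onz(S,sB,z),onz(S,sA,z));print('side B',onz(D,dB,z),tri([ray(S,sB),ray(D,dB)]))
a,b=onz(W,(81,235),z),onz(W,(427,236),z);print('wrist',a,b,(a+b)/2,np.linalg.norm(a-b))
"
```

```text
scene B,A [ 0.5955 -0.0649  0.1417] [0.5399 0.1071 0.1417]
side B [ 0.5958 -0.0641  0.1417] (array([ 0.5958, -0.0645,  0.142 ]), [np.float64(6.18213530229639e-05), np.float64(6.182135302278967e-05)])
wrist [0.5348 0.1035 0.1417] [ 0.595  -0.0657  0.1417] [0.5649 0.0189 0.1417] 0.17963699944212622
```

The holes sit within about 1 mm of the dowels, so I'll lower over them.

send_rows:
  dr:
    - [0,0,0]
    - [0,0,0]
    - [0,0,0]
    - [0,0,0]
    - [0,0,0]
    - [0,0,0]
    - [0,0,0]
    - [0,0,0]
  xyz:
    - [0,0,0.6]
    - [0,0,1.6]
    - [0,0,2.6]
    - [0,0,3.6]
    - [0,0,4.6]
    - [0,0,5.2]
    - [0,0,5.5]
    - [0,0,5.5]
  jaw: [0,0,0,0,0,0,0,0]

```text
time_s: 9.4
eef_pos: [0.5647, 0.0196, 0.1142]
eef_rot: [0.0, 0.985, 0.171, -0.0]
wrist_force: [0.6, -0.8, -2.8]
opening: 0.182
grasp_force: 59.1
```

```bash
python3 -c "
from h import *
import cv2
go([.565,.019,.095],-70.2);print(ctrl.get_obs()['torque'])
S=ctrl.camera('scene');D=ctrl.camera('side')
f=lambda im,x,y,w,h,k:cv2.resize(im[y:y+h,x:x+w,::-1],(w*k,h*k),interpolation=cv2.INTER_CUBIC)
cv2.imwrite('pics/x3.png',np.hstack([f(S,180,150,133,110,3),f(D,200,130,133,110,3)]))
"
```

```text
t 9.4 p [0.5647 0.0196 0.1142] open 0.1821209980576783 F [ 0.5788 -0.8203 -2.7885] g 59.13587808609009
dr [ 0.      0.0005 -0.0087] xyz cm [0.0067 0.0613 1.9248]
[-0.0247  0.0473 -0.0012]
```

View pics/x3.png

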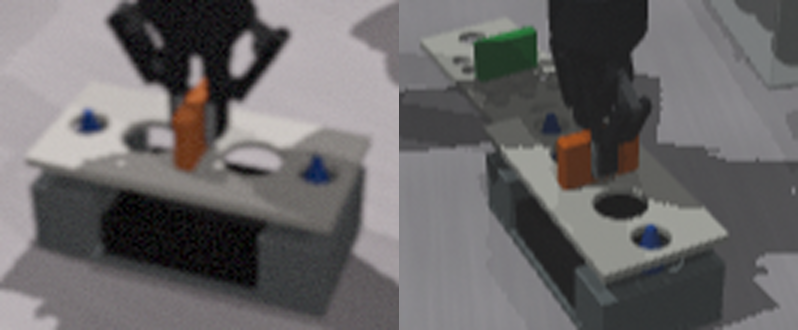

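Both dowel tips stand in their holes, at crop (88,122) and (317,168) in the scene view and (551,124) and (650,237) in the side view. There is no contact force, so I'll keep lowering.

send_rows:
  dr:
    - [0,0,0]
    - [0,0,0]
    - [0,0,0]
    - [0,0,0]
    - [0,0,0]
    - [0,0,0]
    - [0,0,0]
    - [0,0,0]
  xyz:
    - [0,0,0.3]
    - [0,0,0.7]
    - [0,0,1.1]
    - [0,0,1.4]
    - [0,0,1.6]
    - [0,0,1.7]
    - [0,0,1.75]
    - [0,0,1.8]
  jaw: [0,0,0,0,0,0,0,0]

```text
time_s: 10.5
eef_pos: [0.5648, 0.0196, 0.0964]
eef_rot: [0.0, 0.985, 0.171, 0.0]
wrist_force: [-0.7, 0.3, -3.3]
opening: 0.184
grasp_force: 59.1
```

send_rows:
  dr:
    - [0,0,0]
    - [0,0,0]
    - [0,0,0]
    - [0,0,0]
    - [0,0,0]
    - [0,0,0]
    - [0,0,0]
    - [0,0,0]
  xyz:
    - [0,0,0.05]
    - [0,0,0.1]
    - [0,0,0.1]
    - [0,0,0.15]
    - [0,0,0.15]
    - [0,0,0.2]
    - [0,0,0.2]
    - [0,0,0.2]
  jaw: [0,0,0,0,0,0,0,0]

```text
time_s: 11.5
eef_pos: [0.5648, 0.0196, 0.0948]
eef_rot: [0.0, 0.985, 0.172, 0.0]
wrist_force: [-3.8, -0.4, 4.0]
opening: 0.181
grasp_force: 60.1
```

It is seated: z is 0.0948 as predicted and the force has reversed. I'll let go and retreat.

send_rows:
  dr:
    - [0,0,0]
    - [0,0,0]
    - [0,0,0]
    - [0,0,0]
    - [0,0,0]
    - [0,0,0]
    - [0,0,0]
    - [0,0,0]
  xyz:
    - [0,0,0]
    - [0,0,0]
    - [0,0,0]
    - [0,0,0]
    - [0,0,0]
    - [0,0,0]
    - [0,0,0]
    - [0,0,0]
  jaw: [20,25,35,50,70,70,70,70]

```text
time_s: 12.5
eef_pos: [0.5647, 0.0196, 0.0943]
eef_rot: [0.0, 0.985, 0.171, 0.0]
wrist_force: [0.5, 0.5, 0.7]
opening: 0.694
grasp_force: 0.0
```

send_rows:
  dr:
    - [0,0,0]
    - [0,0,0]
    - [0,0,0]
    - [0,0,0]
    - [0,0,0]
    - [0,0,0]
    - [0,0,0]
    - [0,0,0]
  xyz:
    - [0,0,-0.5]
    - [0,0,-1.5]
    - [0,0,-3.5]
    - [0,0,-6]
    - [0,0,-9]
    - [0,0,-12]
    - [0,0,-14.5]
    - [0,0,-15]
  jaw: [70,70,70,70,70,70,70,70]

```text
time_s: 13.5
eef_pos: [0.5659, 0.0194, 0.2471]
eef_rot: [0.001, 0.985, 0.172, 0.002]
wrist_force: [0.3, 0.2, -0.8]
opening: 0.703
grasp_force: 0.0
```

```bash
python3 -c "
from h import *
import cv2
go([.565,.019,.25],-70.2)
S=ctrl.camera('scene');D=ctrl.camera('side')
f=lambda im,x,y,w,h,k:cv2.resize(im[y:y+h,x:x+w,::-1],(w*k,h*k),interpolation=cv2.INTER_CUBIC)
cv2.imwrite('pics/x4.png',np.hstack([f(S,180,150,133,110,3),f(D,200,130,133,110,3)]))
"
```

```text
t 13.5 p [0.5659 0.0194 0.2471] open 0.7025021765799232 F [ 0.3291  0.1946 -0.7844] g 0.0
dr [ 0.0227 -0.0397 -0.0081] xyz cm [-0.097   0.0097 -0.2887]
```

View pics/x4.png

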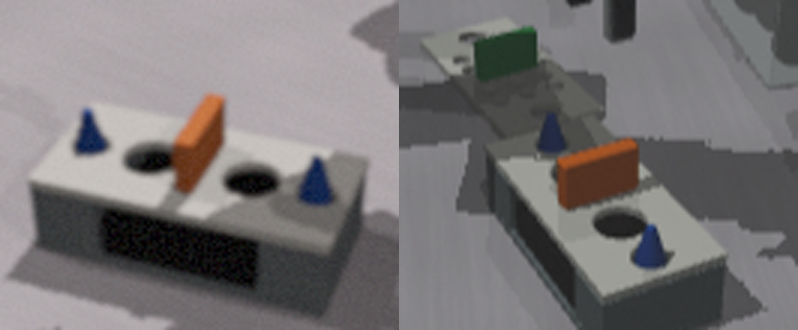

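The plate lies flat on both blocks with both dowels through their holes, the gripper is clear, and the fine plate is undisturbed.

```bash
python3 -c "
from bench import ctrl
print(ctrl.hand_in())"
```

```text
the job is handed in; nothing more can be done
None
```

The coarse plate is seated flat on the stand over both dowels and released, the fine plate was left where it lay, and the job is handed in at about 13.6 s.

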